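Set and lock the fence of a bead-wire length jig

ROBOT

A 6-joint arm with a two-finger parallel gripper is mounted at the origin on a cart in front of the work surface, level with it; the furniture and walls round the work are solid. World frame = base frame: x ahead of the robot, y to its left, z up, the work surface at z = 0. Lengths are in m, angles in rad, forces in N, time in s.
With the tool pointing down it reaches from about 0.275 to 0.725 m from the base axis. Payload 15.9 kg.
Tool frame: the origin (TCP) lies between the finger pads; the fingertips stand bot.tip_extent ahead of it and the grasp point (between the pads) lies 11 mm behind it (bot.tip_extent is the distance from the TCP to the fingertips, in m); z points along the fingers, y is the line along which they close (so a half turn about z gives the same grasp; the last joint's range is limited). The gripper opens to 85 mm and grips with 20 to 120 N. Pads are 22 mm wide; open, the fingers measure 114 mm over their backs; the gripper's body (76 mm by 85 mm) begins 54 mm behind the grasp point. The pads swing forward as they close: fully open they stand 13 mm farther back than shut.
Start: joints at [1.276, 0.213, -0.034, 1.323, 0, 1.571], TCP at [0.145, 0.478, 0.239] pointing down, gripper open.
Joint ranges: [-2.98, 2.98], [-0.74, 1.72], [-1.14, 1.35], [-2.1, 2.04], [-1.57, 1.44], [-3.14, 3.14]. Speed limits (rad/s): [1.89, 1.89, 2.39, 2.57, 3.14, 3.14].

INTERFACE

Orientations are given as a unit quaternion [w, x, y, z].
In Python, from bench import bot gives the robot as it stands.
- The arm moves only by the shell command python3 inch.py 'ROWS' [OPENING] [FORCE]. ROWS is one flat JSON list of numbers that holds 1 to 12 rows one after another, with no inner brackets; each row has 4 numbers: dx, dy, dz in m, then a turn about the tool's z in rad; each row is the pose to reach, as a shift and turn from the pose commanded when the command began, along the tool's axes at that moment; what a row does not reach only later rows make up. A row lasts 1/10 s, in which the tool goes at most 0.05 m and 0.15 rad, less where a joint would pass 70% of its speed; a pose out of reach is approached as far as the arm can. OPENING is the finger opening in m, set as the command begins (- or left out keeps the last). The fingers move at their own pace and stop on an object; FORCE is the grip in N (left out, the last holds). Time passes only in rows, so rows that do not move let the fingers close. It prints the time, the measured TCP pose, the force, the opening and the grip force at its end. Input that does not fit is refused with a message, and nothing moves.
- bot.state(): the state, without advancing time (a new reading comes with each control period).
- bot.camera(name): name is "scene" or "top" or "wrist"; returns the picture (480x640x3 uint8, red, green, blue); there is no depth.
- bot.get_calibration(name): a dict with "K" (3x3 intrinsics, pixels), "dist_coeffs" ([k1, k2, p1, p2, k3] as OpenCV has them; the pictures are not rectified), "T" (4x4, takes a point from camera to world coordinates); the wrist camera has in their place "T_tool_cam" (4x4, takes a point from camera to tool coordinates, whose origin is the TCP and whose axes are the flange's). Camera axes: x right, y down, z forward; pixel columns grow to the right and rows downward; lengths in m; the calibration is good to about 2 mm. A picture is of the moment at which its call begins: read the wrist's pose just before it. get_calibration takes no time and is no camera call.
- bot.close_job(): hands the job in; it is judged then, once.
The state is a dict: "clock": time; "joints": joint angles; "qvel": joint speeds; "joint_efforts": joint torques, N m; "tcp_pos": TCP position; "orientation": TCP orientation; "ft_force": force on the tool from outside, world axes, zero at the start; "moment": the same for the moment, N m; "width": finger opening in m; "finger_force": force on a finger pad.
Only numpy, scipy, OpenCV 4.12 (cv2) and the standard library are available. Lean on these libraries where they do the work, as an engineer would, in place of code of your own. Each camera call takes 0.05 s, during which the arm holds its last target. There are 200 camera calls.

TASK

Set the wooden length jig for the next batch: turn its black top knob until the fence's pointer stands in line with the gap of the two-pronged marker clip (not the clip with a single pin), and leave it there. Then turn the separate dark steel lock ring under the knob clockwise, as seen from above, until it is fully tight against its stop. The pointer must still be in the gap at the end, and the small things lying around the jig stay where they are.

Things in the scene. Friction and masses are not known exactly. Their poses are not given: they have to be found in the camera images.
- jig: the jig, fixed: a pale wooden board 120 x 250 x 12 mm. Origin: centre of its underside, on the desk; x across its 120 mm, y along its 250 mm, z up. Knob and lock ring share an upright axis at jig (0, -65 mm). An aluminium fence (76 x 8 mm, top at 30.5 mm), with a steel rack 16 mm high, slides along jig y, about 110 mm (+-40) from that axis in +y. The rule with both clips runs along the -x edge
- knob_grip (a point): a point on the knob's axis, 58 mm above the desk: the height to grip. The knob is a round ribbed black knob 34 mm across, from 44 mm to 68 mm above the desk; its x axis turns with the knob
- knob (a joint): knob angle in rad, range -1.8 to 1.8; grows anticlockwise seen from above. A rack ties the fence to it: the fence and its pointer move 22 mm along jig +y per rad of growth (-y the other way). Friction 0.05 N m; stays where it is left
- pointer_tip (a point): tip of the 3 mm wide steel pointer that sticks out of the fence towards jig -x, 22.5 mm above the desk; moves along jig y with the fence
- fork_clip: steel marker clip with two upright prongs (each 4 mm wide, clear gap 8 mm, tops 34 mm above the desk), fixed on the rule at jig x = -53 mm, 12 to 26 mm to one side of the rule's middle. Origin: centre of its underside, under the middle of the gap; its y is parallel to jig y. It marks the wanted setting: the pointer is set when its tip has this clip's y along the jig
- stud_clip: steel marker clip of the same size with a single round pin 8 mm thick, on the other side of the rule's middle, fixed: last batch's setting, to be ignored. Origin: centre of its underside, axes as for fork_clip
- ring_grip (a point): on the ring's axis, 32 mm above the desk. The lock ring is a round ribbed dark steel ring 52 mm across, from 20 to 40 mm above the desk, below and wider than the knob: the open fingers pass down both sides of the knob and grip the ring. Keep the fingertips at least 22 mm above the desk, clear of the tab, rack and stop stud under it
- ring_tab (a point): outer end of the ring's flat tab, 38 mm from the axis and 18.5 mm above the desk; it turns with the ring and comes up against a short stop stud on the board when the ring is tight
- lock_ring (a joint): angle of the lock ring in rad: 1.3 is fully tight (hard stop), 0 is fully slack, starts slack between 0 and 0.35; grows clockwise seen from above. Friction 0.1 N m; stays where it is left. Ring and knob do not drag each other
- bead_pot_a: bystander: clear bead pot with a white lid, 36 mm across, 33 mm high, loose, behind the jig. Origin: centre of its underside
- bead_pot_b: bystander: second bead pot of the same size with a white lid, loose, behind the jig. Origin: centre of its underside
- tweezers: bystander: steel tweezers, 118 mm long, 6 mm high, lying loose behind the jig. Origin: centre of the underside
- bead_scoop: bystander: triangular metal bead scoop, 48 x 64 mm, 10 mm high, lying loose by the jig's knob end. Origin: centre of the underside

How it is judged:
By the outcome, as a careful person would: the job done as asked, in the order asked, and still so for the second after the job is handed in, with the robot touching nothing.
It also fails if it takes over 43 s, if anything falls off the work surface, if the arm or the gripper's body presses on something with over 40 N, if the wrist force passes 120 N, or if a joint passes its speed limit or range.

## Working session

There is one attempt and no reset: what is moved stays moved. The work goes in short steps, Python scripts to look and compute and a shell command to move; the robot and the scene stay as the last step left them, time stands still between calls to the robot, and variables do not carry over. Pictures are saved under pics/ and viewed, at most 14 in all, crops included, and the job is handed in when it is done.

```bash
ls; mkdir -p pics
python3 - <<'E'
from bench import bot
import cv2,numpy as np
np.set_printoptions(precision=4,suppress=True)
s=bot.state();print(s['clock'],s['tcp_pos'],s['orientation'],s['width'],bot.tip_extent)
for n in('top','scene'):
    im=bot.camera(n);cv2.imwrite(f'pics/{n}0.png',im[:,:,::-1]);c=bot.get_calibration(n);print(n,c['K'],c['dist_coeffs'],c['T'])
print(bot.get_calibration('wrist'))
E
```

```text
bench.py
inch.py
pics
0.0 [0.1452 0.4781 0.2388] [-0.0001  0.1469  0.9892 -0.0005] 0.08524798757426937 0.008
top [[523.4645   0.     319.9255]
 [  0.     523.4645 250.651 ]
 [  0.       0.       1.    ]] [0.0474 0.     0.     0.     0.    ] [[ 0.0009 -0.9855  0.1697  0.4462]
 [-1.     -0.0003  0.0037  0.1154]
 [-0.0036 -0.1697 -0.9855  0.8922]
 [ 0.      0.      0.      1.    ]]
scene [[506.1494   0.     318.9367]
 [  0.     506.1494 239.3512]
 [  0.       0.       1.    ]] [0.01 0.   0.   0.   0.  ] [[ 0.8763 -0.2063  0.4354  0.2121]
 [-0.4816 -0.398   0.7808 -0.5557]
 [ 0.0122 -0.8939 -0.4481  0.454 ]
 [ 0.      0.      0.      1.    ]]
{'K': array([[424.5409,   0.    , 317.1938],
       [  0.    , 424.5409, 249.6011],
       [  0.    ,   0.    ,   1.    ]]), 'dist_coeffs': array([-0.0963,  0.    ,  0.    ,  0.    ,  0.    ]), 'T_tool_cam': array([[ 0.0001, -0.9561, -0.2932,  0.0754],
       [ 1.    ,  0.    ,  0.0004, -0.0004],
       [-0.0004, -0.2932,  0.9561, -0.1337],
       [ 0.    ,  0.    ,  0.    ,  1.    ]])}
```

View pics/top0.png

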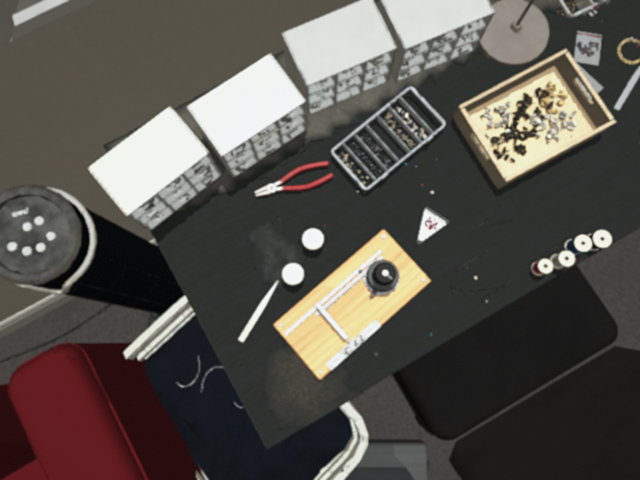

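View pics/scene0.png

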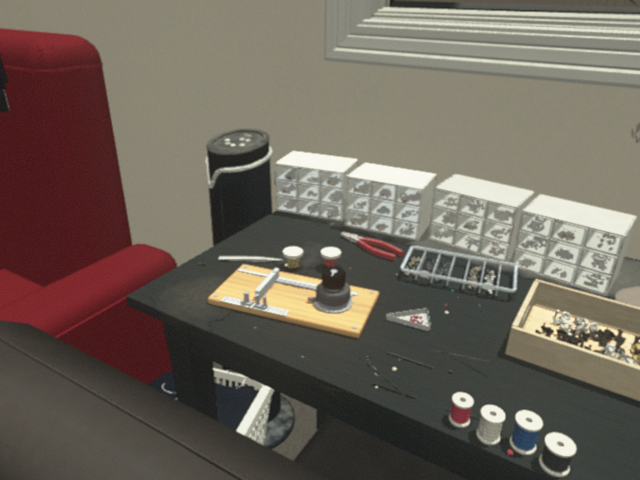

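The top view shows the jig board with corners at about (384,230), (432,280), (320,378) and (275,326). The knob is at (382,276), and the rule with its clips is near (350,345). Next I'll compute the jig frame.

```bash
cat > h.py <<'E'
from bench import bot
import cv2,numpy as np
from scipy.spatial.transform import Rotation as R
np.set_printoptions(precision=4,suppress=True)
def pose():
    s=bot.state();T=np.eye(4);w,x,y,z=s['orientation'];T[:3,:3]=R.from_quat([x,y,z,w]).as_matrix();T[:3,3]=s['tcp_pos'];return T
def cam(n):
    c=bot.get_calibration(n);T=c['T'] if n!='wrist' else pose()@c['T_tool_cam'];return c['K'],c['dist_coeffs'],T
def cast(c,px,z):
    K,d,T=c;u=cv2.undistortPoints(np.float64(px).reshape(-1,1,2),K,d)[:,0]
    r=np.c_[u,np.ones(len(u))]@T[:3,:3].T;o=T[:3,3];return o+r*((z-o[2])/r[:,2])[:,None]
def proj(c,P):
    K,d,T=c;M=np.linalg.inv(T);return cv2.projectPoints(np.float64(P).reshape(-1,1,3),cv2.Rodrigues(M[:3,:3])[0],M[:3,3],K,d)[0][:,0]
E
python3 - <<'E'
from h import *
im=cv2.imread('pics/top0.png');hsv=cv2.cvtColor(im,cv2.COLOR_BGR2HSV)
m=cv2.inRange(hsv,(8,60,110),(30,255,255));m[:,:240]=0;m[:210]=0;m[:,450:]=0
m=cv2.morphologyEx(m,cv2.MORPH_OPEN,np.ones((3,3)))
cs=cv2.findContours(m,0,2)[0];c=max(cs,key=cv2.contourArea)
c0=cam('top');q=cast(c0,c.reshape(-1,2),.012)[:,:2]
r=cv2.minAreaRect((q*1000).astype(np.float32));print(r,cv2.boxPoints(r))
k=cast(c0,[[382,271]],.068);print('knob',k)
W=cv2.inRange(hsv,(0,0,200),(180,40,255))
for c in cv2.findContours(W,0,2)[0]:
    if 50<cv2.contourArea(c)<500: print(cv2.minEnclosingCircle(c),cast(c0,[cv2.minEnclosingCircle(c)[0]],.033))
E
```

```text
((510.37158203125, 64.84090423583984), (121.50111389160156, 251.53585815429688), 41.01996612548828) [[381.9922 119.8585]
 [547.0807 -69.9205]
 [638.751    9.8233]
 [473.6625 199.6023]]
knob [[0.5554 0.02   0.068 ]]
((336.5, 449.5), 33.32426452636719) [[0.2808 0.0926 0.033 ]]
((164.5, 333.5), 36.09026336669922) [[0.4584 0.3694 0.033 ]]
((155.5, 327.0), 42.074440002441406) [[0.4688 0.3845 0.033 ]]
((258.0, 311.0), 34.13219451904297) [[0.4942 0.2196 0.033 ]]
((292.4173889160156, 273.3652038574219), 10.644695281982422) [[0.5561 0.164  0.033 ]]
((545.1404418945312, 265.61236572265625), 7.320329666137695) [[ 0.5694 -0.2509  0.033 ]]
((566.5, 257.5), 7.905794143676758) [[ 0.5829 -0.2863  0.033 ]]
((582.798095703125, 242.53846740722656), 8.56341552734375) [[ 0.6079 -0.3145  0.033 ]]
((602.0263061523438, 238.34210205078125), 9.12565803527832) [[ 0.6149 -0.346   0.033 ]]
((312.6739196777344, 238.4130401611328), 10.317594528198242) [[0.6149 0.1307 0.033 ]]
((81.5, 242.5), 29.707000732421875) [[0.6078 0.5136 0.033 ]]
((428.8753662109375, 225.9224853515625), 16.387434005737305) [[ 0.6362 -0.0638  0.033 ]]
((268.0862121582031, 187.20689392089844), 13.002026557922363) [[0.7036 0.2068 0.033 ]]
((528.0, 159.5), 27.189250946044922) [[ 0.7514 -0.2348  0.033 ]]
((507.0, 98.0), 15.652576446533203) [[ 0.8627 -0.2054  0.033 ]]
((39.5, 11.0), 26.856197357177734) [[1.0242 0.615  0.033 ]]
```

```bash
python3 inch.py '[-0.525, -0.324, 0, 0.56, -0.525, -0.324, 0, 0.56, -0.525, -0.324, 0, 0.56, -0.525, -0.324, 0, 0.56, -0.525, -0.324, 0, 0.56, -0.525, -0.324, 0, 0.56, -0.525, -0.324, 0, 0.56, -0.525, -0.324, 0, 0.56, -0.525, -0.324, 0, 0.56, -0.525, -0.324, 0, 0.56, -0.525, -0.324, 0, 0.56, -0.525, -0.324, 0, 0.56]' 0.085
python3 inch.py '[-0, 0, 0.02, 0, 0, 0, 0.05, 0, 0, 0, 0.05, 0]'
python3 - <<'E'
from h import *
s=bot.state();print(s['clock'],s['tcp_pos'],s['joints'],bot.tip_extent)
np.savez('w1.npz',T=pose());im=bot.camera('wrist');cv2.imwrite('pics/w1.png',im[:,:,::-1])
E
```

```text
clock: 1.3
tcp_pos: [0.5432, 0.0266, 0.2391]
orientation: [-0.0, 0.415, 0.91, -0.0]
ft_force: [1.2, 1.2, 0.5]
width: 0.0847
finger_force: 0.0
clock: 1.6
tcp_pos: [0.5404, 0.028, 0.1858]
orientation: [-0.003, 0.415, 0.91, -0.001]
ft_force: [-0.9, 0.1, 0.2]
width: 0.0851
finger_force: 0.0
1.6 [0.5404 0.028  0.1858] [ 0.0518  0.3176 -0.0314  1.2279  0.      0.9074] 0.008
```

View pics/w1.png

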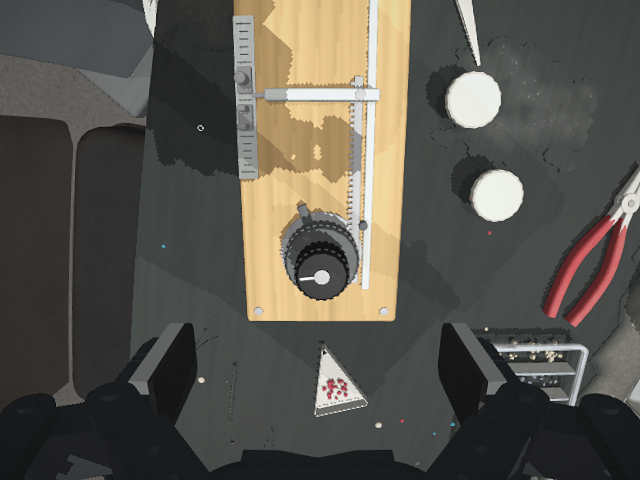

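The wrist view shows the fence with its pointer tip near (255,95) and clips at (243,78) and (246,118). The knob cap is at (321,277), the ring tab at (303,208) and the stop stud at (362,226). I'll zoom in on the clips.

Run:
```python
from h import *
im=cv2.imread('pics/w1.png')
cv2.imwrite('pics/w1z.png',cv2.resize(im[55:140,220:320],None,fx=7,fy=7,interpolation=cv2.INTER_CUBIC))
c=bot.get_calibration('wrist');C=(c['K'],c['dist_coeffs'],np.load('w1.npz')['T']@c['T_tool_cam'])
hsv=cv2.cvtColor(im,cv2.COLOR_BGR2HSV)
k=cast(C,[[321,277]],.068)[0];print('knob',k)
m=cv2.inRange(hsv,(8,60,60),(30,255,255));m[:,:225]=0;m[:,420:]=0;m[330:]=0
m=cv2.morphologyEx(m,cv2.MORPH_OPEN,np.ones((3,3)))
# right & left edges of the board -> direction
P=[[],[]]
for v in list(range(130,300,5)):
    xs=np.where(m[v]>0)[0]; P[1].append((xs.max()+.5,v))
    if v>190: P[0].append((xs.min()-.5,v))
for p in P:
    q=cast(C,p,.012)[:,:2];l=cv2.fitLine(np.float32(q),cv2.DIST_HUBER,0,1e-4,1e-4).ravel();print(l,np.degrees(np.arctan2(l[1],l[0])))
    y=-l[:2] if l[0]>0 else l[:2];n=np.array([y[1],-y[0]]);print('knob off x',(k[:2]-l[2:])@n)
```

```text
knob [0.5542 0.0141 0.068 ]
[ 0.6542 -0.7563  0.5068 -0.0215] -49.143044
knob off x 0.05913038630373308
[ 0.6569 -0.754   0.5805  0.0751] -48.934162
knob off x -0.05992063430722284
```

View pics/w1z.png

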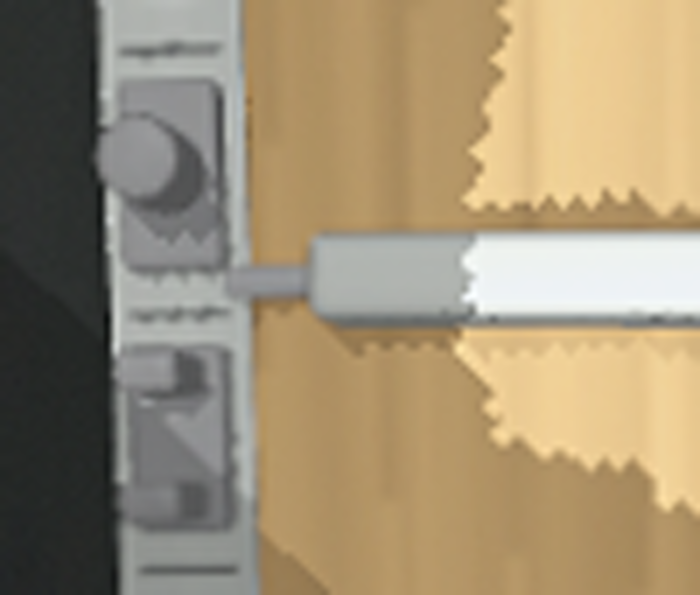

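The zoom shows the fork clip is the lower one, nearer the knob, with its gap centred near (241.8,117). The stud clip is the upper one, and the pointer tip is at (252.5,95).

Run:
```python
from h import *
c=bot.get_calibration('wrist');C=(c['K'],c['dist_coeffs'],np.load('w1.npz')['T']@c['T_tool_cam'])
p=lambda u,v:[220+(u+.5)/7-.5,55+(v+.5)/7-.5]
th=np.radians(131);y=np.array([np.cos(th),np.sin(th)]);x=np.array([y[1],-y[0]])
k=np.array([.5538,.0150])
for n,u,z in(('prong1',p(152,370),.034),('prong2',p(152,499),.034),('tip',p(228,280),.0235)):
    q=cast(C,[u],z)[0][:2]-k;print(n,q@x,q@y)
# clip base body: top edge/bottom edge
T=pose();d=T[:3,:3].T@(np.r_[k,.053]-T[:3,3]);print('to knob in tool',d,'yaw',np.degrees(np.arctan2(T[1,0],T[0,0])), bot.state()['tcp_pos'])
```

```text
prong1 -0.052020463124550255 0.10302271836497029
prong2 -0.05249664089079992 0.0913615073406007
tip -0.04626465598789733 0.11161307849825954
to knob in tool [-0.0188  0.0012  0.1351] yaw 131.0120259731575 [0.541  0.0284 0.1881]
```

```bash
python3 inch.py '[-0.019, 0.001, 0, 0, -0.019, 0.001, 0.04, 0, -0.019, 0.001, 0.08, 0, -0.019, 0.001, 0.08, 0]'
python3 - <<'E'
from h import *
T=pose();print(T[:3,:3].T@(np.r_[.5538,.015,.053]-T[:3,3]))
im=bot.camera('wrist');cv2.imwrite('pics/w2.png',im[:,:,::-1]);print(bot.state()['tcp_pos'])
E
```

```text
clock: 2.05
tcp_pos: [0.5532, 0.0151, 0.1066]
orientation: [-0.003, 0.414, 0.91, -0.001]
ft_force: [0.9, 0.7, 0.3]
width: 0.0849
finger_force: 0.0
[-0.0007  0.0006  0.0536]
[0.5545 0.0152 0.1094]
```

View pics/w2.png

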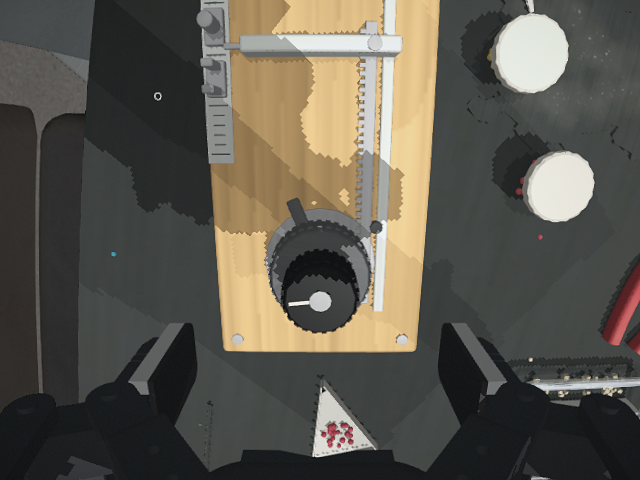

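The fingers (inner edges near x=195 and x=443) straddle the knob at (320,301). I'll descend and grip.

```bash
python3 inch.py '[0, 0, 0.03, 0, 0, 0, 0.055, 0, 0, 0, 0.055, 0, 0, 0, 0.055, 0]'
python3 inch.py '[0, 0, 0, 0, 0, 0, 0, 0, 0, 0, 0, 0, 0, 0, 0, 0, 0, 0, 0, 0, 0, 0, 0, 0]' 0.02 40
python3 - <<'E'
from h import *
im=bot.camera('wrist');cv2.imwrite('pics/w3.png',im[:,:,::-1]);s=bot.state();print(s['tcp_pos'],s['ft_force'],s['moment'],s['width'],s['finger_force'],s['joints'])
np.savez('w3.npz',T=pose())
E
```

```text
clock: 2.5
tcp_pos: [0.5567, 0.0151, 0.0569]
orientation: [0.001, 0.414, 0.91, 0.0]
ft_force: [-0.0, 0.6, 0.4]
width: 0.0852
finger_force: 0.0
clock: 3.1
tcp_pos: [0.5553, 0.0144, 0.0552]
orientation: [0.0, 0.415, 0.91, -0.0]
ft_force: [-6.8, -4.3, 13.9]
width: 0.0326
finger_force: 38.6
[0.5553 0.0144 0.0552] [-7.0633 -3.5375 14.0209] [-0.8133  1.2823  0.0699] 0.03262234467041486 38.561198115348816 [ 0.0264  0.4275 -0.2174  0.9258 -0.0009  0.8815]
```

View pics/w3.png

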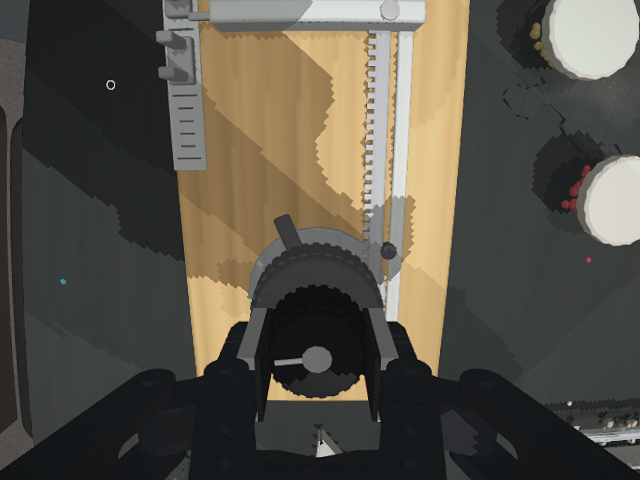

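Both pads hold the knob, its cap is at (316,358), and the fork prongs are at (165,38) and (168,73). I'll turn it clockwise.

```bash
python3 inch.py '[0, 0, 0, 0.1, 0, 0, 0, 0.2, 0, 0, 0, 0.3, 0, 0, 0, 0.4, 0, 0, 0, 0.5, 0, 0, 0, 0.6, 0, 0, 0, 0.65, 0, 0, 0, 0.65, 0, 0, 0, 0.65]'
python3 - <<'E'
from h import *
im=bot.camera('wrist');cv2.imwrite('pics/w4.png',im[:,:,::-1]);s=bot.state();print(s['tcp_pos'],s['ft_force'],s['moment'],s['width'],s['finger_force'],s['joints'])
np.savez('w4.npz',T=pose())
E
```

```text
clock: 4.05
tcp_pos: [0.5553, 0.0143, 0.0552]
orientation: [0.0, 0.684, 0.73, -0.0]
ft_force: [-8.0, -4.5, 13.8]
width: 0.0326
finger_force: 38.6
[0.5553 0.0143 0.0552] [-7.14   -3.5704 13.8285] [-0.8842  1.3633 -0.075 ] 0.03254558041144489 38.56173098087311 [ 0.0264  0.4275 -0.2175  0.9258 -0.001   1.5316]
```

View pics/w4.png

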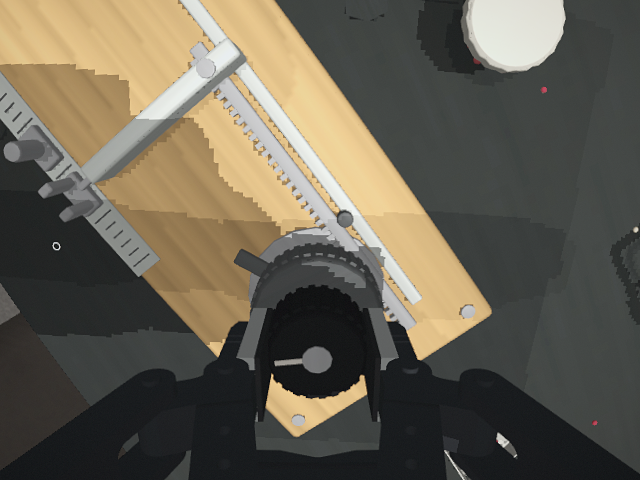

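The knob turned with the fingers, and the pointer now sits behind the prongs near (95,178). I'll release, rise, square up over the clips and measure.

```bash
python3 inch.py '[0, 0, 0, 0, 0, 0, 0, 0, 0, 0, 0, 0, 0, 0, 0, 0]' 0.085
python3 inch.py '[0, 0, -0.04, 0, 0, 0, -0.08, -0.15, 0, 0, -0.08, -0.3, 0, 0, -0.08, -0.45, 0, 0, -0.08, -0.6, 0, 0, -0.08, -0.65, 0, 0, -0.08, -0.65]'
python3 inch.py '[0.03, -0.04, 0, 0, 0.05, -0.05, 0, 0, 0.05, -0.05, 0, 0, 0.05, -0.05, 0, 0, 0.05, -0.05, 0, 0]'
python3 - <<'E'
from h import *
T=pose();im=bot.camera('wrist')[:,:,::-1];s=bot.state();print(s['tcp_pos'],s['qvel'])
np.savez('w5.npz',T=T);cv2.imwrite('pics/w5.png',im)
c=bot.get_calibration('wrist');C=(c['K'],c['dist_coeffs'],T@c['T_tool_cam'])
th=np.radians(131);y=np.array([np.cos(th),np.sin(th)]);x=np.array([y[1],-y[0]])
q=proj(C,[np.r_[np.array([.5538,.015])-.05*x+.097*y,.03]])[0].astype(int);print(q)
u,v=q-[50,42];print(u,v);cv2.imwrite('pics/w5z.png',cv2.resize(im[v:v+85,u:u+100],None,fx=7,fy=7,interpolation=cv2.INTER_CUBIC))
E
```

```text
clock: 4.5
tcp_pos: [0.5555, 0.0149, 0.0543]
orientation: [-0.0, 0.683, 0.73, 0.0]
ft_force: [0.5, 0.4, -0.1]
width: 0.0851
finger_force: 0.0
clock: 5.2
tcp_pos: [0.5555, 0.0149, 0.1343]
orientation: [-0.0, 0.414, 0.91, -0.0]
ft_force: [0.1, -0.2, -0.1]
width: 0.085
finger_force: 0.0
clock: 5.7
tcp_pos: [0.4858, 0.0197, 0.1345]
orientation: [0.0, 0.415, 0.91, 0.0]
ft_force: [0.9, 0.3, -0.2]
width: 0.0849
finger_force: 0.0
[0.4858 0.0197 0.1344] [-0.0005  0.0028 -0.0006  0.0005 -0.0002 -0.0016]
[314 169]
264 127
```

View pics/w5z.png

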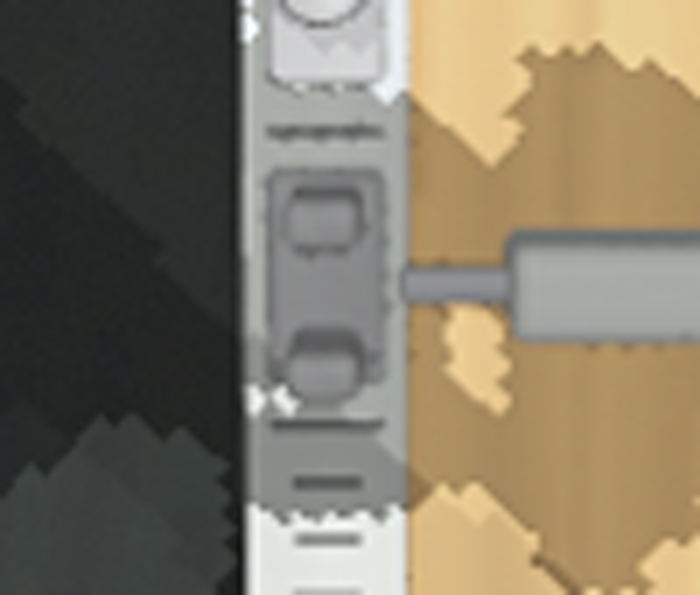

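The zoom shows prong tops centred at crop rows of about 225 and 372, and the pointer centred at about 285 with its tip at column 405.

Run:
```python
from h import *
c=bot.get_calibration('wrist');C=(c['K'],c['dist_coeffs'],np.load('w5.npz')['T']@c['T_tool_cam'])
p=lambda u,v:[264+(u+.5)/7-.5,127+(v+.5)/7-.5]
th=np.radians(131);y=np.array([np.cos(th),np.sin(th)]);x=np.array([y[1],-y[0]]);k=np.array([.5546,.0147])
for n,u,z in(('prong1',p(325,225),.034),('prong2',p(325,372),.034),('tip',p(405,285),.0235),('tip',p(405,285),.0225),('basetop',p(325,170),.018),('basebot',p(325,385),.018),('stud base',p(325,85),.018)):
    q=cast(C,[u],z)[0][:2]-k;print(n,z,q@x,q@y)
T=pose();print(T[:3,:3].T@(np.r_[k,.03]-T[:3,3]))
im=cv2.imread('pics/w5.png')
k2=cv2.imread('pics/w5.png',0)
cv2.imwrite('pics/w5r.png',im[120:480])
```

```text
prong1 0.034 -0.05303364449269506 0.10390803843807378
prong2 0.034 -0.053086990820088976 0.09247210244759856
tip 0.0235 -0.04669865902492066 0.0981553992182987
tip 0.0225 -0.046688038666594676 0.09804930573063719
basetop 0.018 -0.05326851569331395 0.10702706272711654
basebot 0.018 -0.053351174799777794 0.08921562519024884
stud base 0.018 -0.05323778724262977 0.11390920748905756
[-0.0489  0.0486  0.1044]
```

The gap centre is at y = 98.2 mm and the tip at 98.1 mm, so the pointer is set. Before gripping the ring I'll work out how the fingertip height varies with opening, and how far the ring has to turn.

```bash
python3 - <<'E'
from h import *
c=bot.get_calibration('wrist');C=(c['K'],c['dist_coeffs'],c['T_tool_cam'])
for w in(.0426,.0163):
    for z in(-.015,-.01,-.005,0,.004,.008): print(w,z,proj(C,[[.011,-w,z],[.011,w,z]]).ravel())
C1=(c['K'],c['dist_coeffs'],np.load('w1.npz')['T']@c['T_tool_cam'])
th=np.radians(131);y=np.array([np.cos(th),np.sin(th)]);x=np.array([y[1],-y[0]]);k=np.array([.5552,.0148])
for u,z in(([302,203],.0185),([362,226],.022)):
    q=cast(C1,[u],z)[0][:2]-k;print(np.hypot(*q),np.arctan2(q@y,q@x))
E
python3 - <<'E'
import cv2
a=cv2.imread('pics/w2.png')[300:440,120:220];b=cv2.imread('pics/w3.png')[290:430,220:320]
cv2.imwrite('pics/f.png',cv2.convertScaleAbs(cv2.resize(cv2.hconcat([a,b]),None,fx=4,fy=4),alpha=1.8))
E
```

```text
0.0426 -0.015 [184.2736 333.6234 453.8579 333.5803]
0.0426 -0.01 [188.7344 326.3203 449.2708 326.2854]
0.0426 -0.005 [192.9151 319.4861 444.971  319.4583]
0.0426 0 [196.8404 313.0788 440.9335 313.057 ]
0.0426 0.004 [199.8115 308.2348 437.8771 308.2172]
0.0426 0.008 [202.6433 303.6225 434.9638 303.6085]
0.0163 -0.015 [267.1039 334.3357 371.1456 334.3191]
0.0163 -0.01 [268.811  326.9258 369.3007 326.9124]
0.0163 -0.005 [270.408  320.0011 367.5746 319.9905]
0.0163 0 [271.9051 313.5167 365.9565 313.5083]
0.0163 0.004 [273.0369 308.6191 364.7333 308.6124]
0.0163 0.008 [274.1144 303.9595 363.5687 303.9542]
0.04101907315477341 1.9398452557932115
0.03607056125442962 0.6616801043031084
```

View pics/f.png

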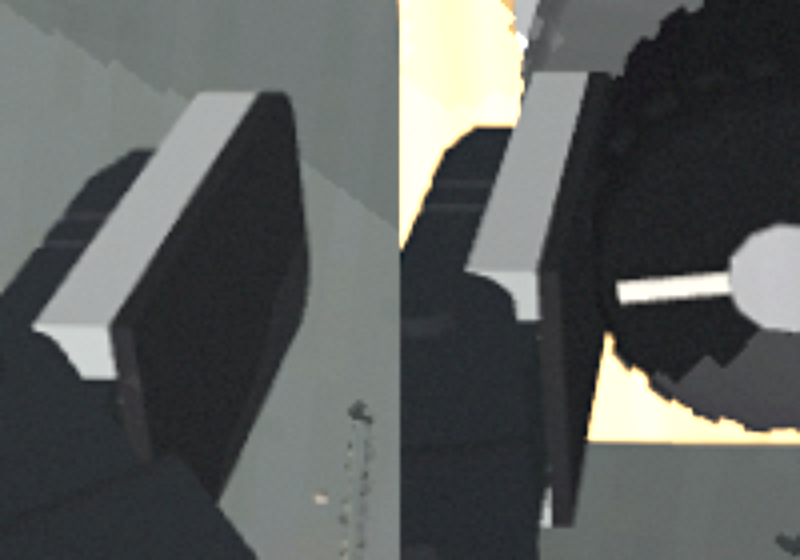

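The fingertips lie about 6.5 mm behind the TCP when open and 4.5 mm ahead of it at 33 mm opening, so roughly 1 mm ahead at 52 mm. With the TCP at z ≈ 0.026 the tips sit about 24.5 mm above the desk. The ring needs about 1.1 rad.

```bash
python3 inch.py '[-0.025, 0.025, 0, 0, -0.0495, 0.0495, 0, 0, -0.0495, 0.0495, 0.02, 0, -0.0495, 0.0495, 0.05, 0, -0.0495, 0.0495, 0.08, 0, -0.0495, 0.0495, 0.108, 0, -0.0495, 0.0495, 0.108, 0, -0.0495, 0.0495, 0.108, 0]' 0.085
python3 inch.py '[0, 0, 0, 0, 0, 0, 0, 0, 0, 0, 0, 0, 0, 0, 0, 0, 0, 0, 0, 0, 0, 0, 0, 0]' 0.04 60
python3 inch.py '[0, 0, 0, 0.1, 0, 0, 0, 0.2, 0, 0, 0, 0.3, 0, 0, 0, 0.4, 0, 0, 0, 0.5, 0, 0, 0, 0.5]'
python3 - <<'E'
from h import *
s=bot.state();print(s['moment'],s['joints'])
im=bot.camera('wrist');cv2.imwrite('pics/w6.png',im[:,:,::-1])
E
```

```text
clock: 6.55
tcp_pos: [0.5551, 0.0149, 0.0266]
orientation: [-0.0, 0.415, 0.91, -0.0]
ft_force: [0.9, 0.9, 0.5]
width: 0.085
finger_force: 0.0
clock: 7.15
tcp_pos: [0.5553, 0.0144, 0.028]
orientation: [0.001, 0.415, 0.91, -0.0]
ft_force: [-7.7, -4.7, 16.8]
width: 0.0496
finger_force: 59.3
clock: 7.75
tcp_pos: [0.5552, 0.0144, 0.028]
orientation: [0.001, 0.628, 0.778, 0.0]
ft_force: [-7.9, -4.3, 17.4]
width: 0.05
finger_force: 59.2
[-0.8698  1.4136 -0.0754] [ 0.0265  0.4535 -0.2541  0.8616 -0.001   1.3856]
```

View pics/w6.png

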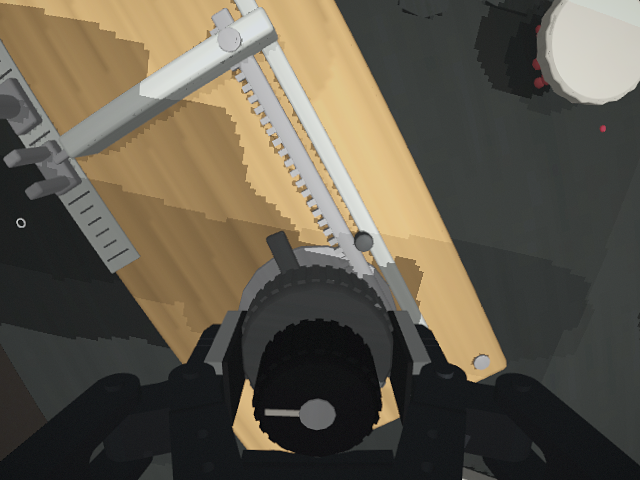

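The ring turns with the fingers: the tab is at (280,250) and is closing on the stop stud at (363,242). I'll continue.

```bash
M='from bench import bot; s=bot.state(); print(s["moment"],s["joints"][5])'
python3 inch.py '[0, 0, 0, 0.1, 0, 0, 0, 0.2, 0, 0, 0, 0.3, 0, 0, 0, 0.4, 0, 0, 0, 0.45, 0, 0, 0, 0.45]'; python3 -c "$M"
python3 inch.py '[0, 0, 0, 0.05, 0, 0, 0, 0.1, 0, 0, 0, 0.1]'; python3 -c "$M"
python3 inch.py '[0, 0, 0, 0.05, 0, 0, 0, 0.05]'; python3 -c "$M"
python3 - <<'E'
from h import *
im=bot.camera('wrist');cv2.imwrite('pics/w7.png',im[:,:,::-1])
E
```

```text
clock: 8.4
tcp_pos: [0.5552, 0.0144, 0.028]
orientation: [0.001, 0.786, 0.619, 0.0]
ft_force: [-6.7, -5.1, 17.2]
width: 0.0501
finger_force: 59.2
[-0.93526894  1.37478492 -0.07904466] 1.8337741404472119
clock: 8.7
tcp_pos: [0.5552, 0.0144, 0.028]
orientation: [0.001, 0.815, 0.579, 0.0]
ft_force: [-7.1, -4.1, 16.9]
width: 0.0501
finger_force: 59.2
[-0.88922554  1.41700822 -0.08188617] 1.9336578737853025
clock: 8.9
tcp_pos: [0.5552, 0.0144, 0.028]
orientation: [0.001, 0.83, 0.558, 0.0]
ft_force: [-7.7, -5.0, 17.7]
width: 0.0504
finger_force: 59.2
[-0.81944736  1.41738615 -0.15362989] 1.9835522309660163
```

View pics/w7.png

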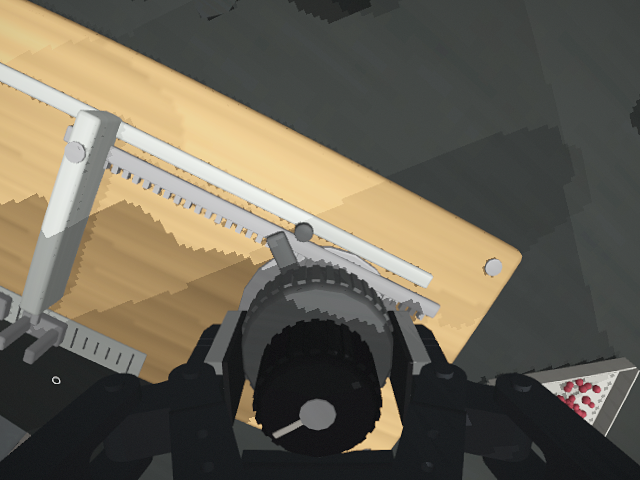

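The tab (280,245) is almost touching the stud (303,232), and the moment is starting to rise. I'll go on in small turns until it is firm.

```bash
M='from bench import bot; s=bot.state(); print(s["moment"],s["joints"][5])'
python3 inch.py '[0, 0, 0, 0.03, 0, 0, 0, 0.03]'|grep -E 'force|width'; python3 -c "$M"
python3 inch.py '[0, 0, 0, 0.03, 0, 0, 0, 0.03]'|grep -E 'force|width'; python3 -c "$M"
```

```text
ft_force: [-6.5, -4.2, 17.0]
width: 0.0502
finger_force: 59.2
[-0.93991837  1.46361283 -0.07597258] 2.012800341265423
ft_force: [-6.3, -5.4, 17.5]
width: 0.0498
finger_force: 59.2
[-1.06064329  1.41798913  1.20837848] 2.0417852466854725
```

The resisting moment jumped to +1.2 N m, so the ring is on its stop. I'll release, rise and check.

```bash
python3 inch.py '[0, 0, 0, 0, 0, 0, 0, 0, 0, 0, 0, 0, 0, 0, 0, 0, 0, 0, 0, 0]' 0.085
python3 inch.py '[0, 0, -0.03, 0, 0, 0, -0.07, 0, 0, 0, -0.11, -0.15, 0, 0, -0.11, -0.3, 0, 0, -0.11, -0.45, 0, 0, -0.11, -0.6, 0, 0, -0.11, -0.75, 0, 0, -0.11, -0.9, 0, 0, -0.11, -1.05, 0, 0, -0.11, -1.16, 0, 0, -0.11, -1.16, 0, 0, -0.11, -1.16]'
python3 inch.py '[0.03, -0.02, 0, 0, 0.05, -0.05, 0, 0, 0.05, -0.05, 0, 0, 0.05, -0.05, 0, 0, 0.05, -0.05, 0, 0]'
python3 - <<'E'
from h import *
T=pose();im=bot.camera('wrist')[:,:,::-1];np.savez('w8.npz',T=T);cv2.imwrite('pics/w8.png',im)
a=im[127:212,264:364];b=im[200:370,300:500]
cv2.imwrite('pics/w8z.png',cv2.hconcat([cv2.resize(a,(400,340),interpolation=cv2.INTER_CUBIC),cv2.resize(b,(400,340),interpolation=cv2.INTER_CUBIC)]))
E
```

```text
clock: 9.85
tcp_pos: [0.5548, 0.0149, 0.0263]
orientation: [-0.0, 0.845, 0.534, 0.0]
ft_force: [0.2, 0.2, -0.2]
width: 0.0851
finger_force: 0.0
clock: 11.05
tcp_pos: [0.5548, 0.0149, 0.1363]
orientation: [-0.0, 0.416, 0.909, -0.0]
ft_force: [0.8, 0.3, 0.0]
width: 0.0848
finger_force: 0.0
clock: 11.55
tcp_pos: [0.4851, 0.0198, 0.1366]
orientation: [0.0, 0.415, 0.91, 0.0]
ft_force: [-0.0, -0.7, 0.8]
width: 0.0852
finger_force: 0.0
```

View pics/w8z.png

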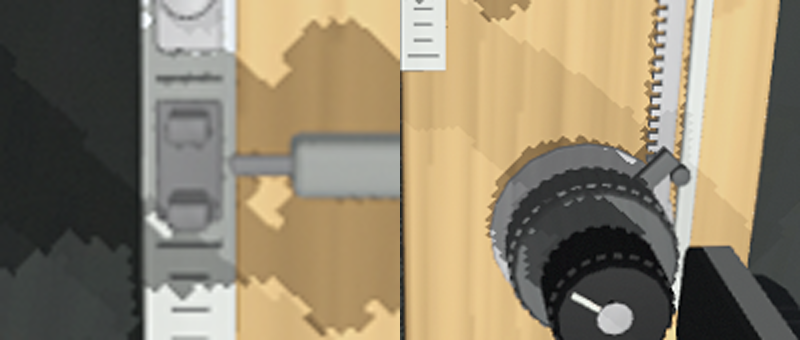

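The pointer is still in the fork's gap (row 163, the same as before), and the tab is against the stud at crop (680,172). I'm handing the job in.

```bash
python3 -c "from bench import bot; print(bot.close_job())"
```

```text
the job is handed in; nothing more can be done
None
```

The job is handed in at about 11.6 s: the pointer measured within about 0.1 mm of the fork clip's gap centre and still sat there after the ring was turned, the lock ring is tight against its stop, and I touched nothing else.

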